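Chock the row of tins on the pantry board

ROBOT

A 6-joint arm with a two-finger parallel gripper is mounted at the origin on the work surface. World frame = base frame: x ahead of the robot, y to its left, z up, the work surface at z = 0. Lengths are in m, angles in rad, forces in N, time in s.
With the tool pointing down it reaches from about 0.3 to 0.875 m from the base axis. Payload 6.4 kg.
Tool frame: the origin (TCP) lies where the fingers leave the gripper's body, on its centre line; the fingertips stand 64 mm ahead of it and the grasp point (between the pads) lies 45 mm ahead of it; z points along the fingers, y is the line along which they close (so a half turn about z gives the same grasp; the last joint's range is limited). The gripper opens to 88 mm and grips with 3 to 60 N. Pads are 18 mm wide; open, the fingers measure 123 mm over their backs; the gripper's body (75 mm by 187 mm) begins 45 mm behind the grasp point.
Start: joints at [-1.392, 0.181, 1.607, -0, 1.354, -0.206], TCP at [0.216, -0.533, 0.303] pointing down, gripper open.
Joint ranges: [-2.99, 2.99], [-0.89, 2.07], [0.3, 2.58], [-1.14, 4.28], [0, 2.63], [-3.12, 3.12]. Speed limits (rad/s): [2.57, 2.57, 3.01, 3.14, 3.14, 3.14].

INTERFACE

Orientations are given as a unit quaternion [x, y, z, w].
In Python, from rig import ctrl, capture, look_for gives the robot as it stands.
- The arm moves only by the tool jog_arm, never from a script. Its argument "rows" is text: rows parted by semicolons, each of 4 numbers parted by spaces: the shift along the world's x, y, z scaled (see below), then the turn about the world's z scaled (see below). A call has 1 to 20 rows; each row shifts and turns the commanded pose from where the row before left it; what a row does not reach is not made up. The controller multiplies each number of a shift by 0.025 m and each number of a turn by 0.12 rad. A row lasts 1/10 s, in which the tool goes at most 50 mm and 8.59 degrees, less where a joint would pass 70% of its speed; a pose out of reach is approached as far as the arm can. A call with a number of a shift or a turn outside -1 to 1 is refused whole. A call with a gripper value outside its range is refused whole. "jaw" is the closure, from -1 (fully open) to 1 (shut), so that 0 is half open, set as the call begins (left out, the last holds). The fingers move at their own pace and stop on an object; the grip force is fixed at half the most. Time passes only in rows, so rows that do not move let the fingers close. It gives the time, the measured TCP pose, the force, the opening and the grip force at its end, in the units of the state.
- ctrl.get_obs(): the state, without advancing time (a new reading comes with each control period).
- capture(name): name is "scene" or "top" or "wrist"; returns a dict with "color" (480x640x3 uint8, red, green, blue), "intrinsics" (3x3 intrinsics, pixels), "k1" (the pictures are not rectified: a ray, as slopes to the right and down, at radius r is drawn at 1 + k1 r^2 times it, then the intrinsics apply), "rvec" (rotation vector, rad) and "tvec" (3), from world to camera coordinates, as OpenCV has them. Camera axes: x right, y down, z forward; pixel columns grow to the right and rows downward; lengths in m; the calibration is good to about 2 mm. A picture is of the moment at which its call begins. There is no depth.
- ctrl.finish_job(): hands the job in; it is judged then, once.
Trained networks look in a picture, given as the dict that the camera call returned (one of the last four; its "shot" number tells which), for a name from the list of things; names that differ only in an ending like _2 or _b are one class to them, and where a whole thing is asked for, a point or a joint stands for the part that bears it (a point fixed in the world has none). Each returns a list of dicts, best first, with "conf" (0 to 1); they miss things now and then, are a little off and sometimes report something else, mostly with a low value. They report only what shows in the picture. A call takes as long as a camera call. They do not tell look-alikes from the thing itself.
- look_for(name, picture): "centre" ([row, column] in pixels, amid what is visible of it).
The state is a dict: "clock": time; "joint_positions": joint angles; "qvel": joint speeds; "joint_torque": joint torques, N m; "tcp_pos": TCP position; "orientation": TCP orientation; "wrist_force": force on the tool from outside, world axes, zero at the start; "moment": the same for the moment, N m; "grip_width": opening from 0.0 (shut) to 1.0 (fully open); "grasp_force": force on a finger pad.
Only numpy, scipy, OpenCV 4.12 (cv2) and the standard library are available. Lean on these libraries where they do the work, as an engineer would, in place of code of your own. Each camera call takes 0.05 s, during which the arm holds its last target. There are 200 camera calls.

TASK

Three tins lie on their sides in a row on the dark board, against its end strip, and nothing stops them rolling off the open end. Take the bigger of the two wooden wedges and stand it on its flat underside on the board at that open end, thin edge pointing at the row, pushed up under the last tin until it touches or all but touches, midway along the tin and square to it. Do it gently, so that the tins stay in their row against the strip, and let go of the wedge.

Things in the scene. Friction and masses are not known exactly. Their poses are not given: they have to be found in the camera images.
- chock: Bigger light-wood wedge, loose, 70-140 g, 80 long (x) x 50 wide (y) x 45 high. Origin: centre of its flat underside, z up, +x to the thin edge. Side view: flat top from x -40 to -2, then a 45 degree slope down to the 3 mm high thin edge at x +40. Grip across the parallel sides (y -25, +25) near x -20. A like wedge, 58 x 36 x 18 high (not wanted), and a spice jar stand 20 mm or more away.
- chock_toe (a point): Middle of the bigger wedge's thin edge, at its underside: 40 mm along +x from chock's origin. Same axes as chock.
- board: Fixed dark wooden board under the row. Origin on the counter under it, z up. It spans x -75 to +75, y -165 to +185; upper face at z +12. A strip 20 thick, 40 high stands on it across its +y end, inner face at y +165. Three tins lie in a row along y from the strip, on the middle line x = 0; the row's open end, with bare board, is towards -y.
- can_end: Last tin at the open (-y) end, on its side: 66 diameter, 100 long, 320-480 g. Origin: its centre; x: the tin's axis, along the board's x. It starts at y -3 in the board's frame, the others at +64 and +131 (1 mm gaps), all easy to roll. Wedge touching: thin edge 17 mm from this tin's centre along the board, under the overhang: lower it 20 mm or more short, then slide it in.
There are look-alikes about, which are no part of the job. Several things have the shape of the chock; the one meant has the colours described above.

How it is judged:
At the end, for the whole second after the job is handed in: The bigger wedge stands flat on the board (5 mm, 7 degrees), thin edge to the row, square within 12 degrees, thin edge at most 16 mm off the board's middle line and 16 mm short of touching. The last tin is at its place (9 mm along, 15 mm across the board); both at rest (y of chock_toe in the frame of board between -0.036 and 0.005 m and x of chock_toe in the frame of board between -0.016 and 0.016 m and z of chock_toe in the frame of board between 0.008 and 0.017 m and y of chock in the frame of board between -0.08 and -0.045 m and z of chock in the frame of board between 0.008 and 0.017 m and angle between the x axis of chock and the y axis of board, either way round below 0.21 rad and angle between chock's own z axis and vertical below 0.12 rad and y of can_end in the frame of board between -0.012 and 0.008 m and x of can_end in the frame of board between -0.015 and 0.015 m and z of can_end in the frame of board between 0.041 and 0.049 m and linear speed of each of chock, can_end below 0.02 m/s and angular speed of can_end below 0.3 rad/s).
It fails at once if the last tin is sent rolling out of the row (more than 30 mm) or is lifted off the board (y of can_end in the frame of board below -0.033 m or z of can_end in the frame of board above 0.06 m).
It also fails if it takes over 38 s, if anything falls off the work surface, if the arm or the gripper's body presses on something with over 40 N, if the wrist force passes 120 N, or if a joint passes its speed limit or range.

## Working session

There is one attempt and no reset: what is moved stays moved. The work goes in short steps, Python scripts to look and compute and a tool call to move; the robot and the scene stay as the last step left them, time stands still between calls to the robot, and variables do not carry over. Pictures are saved under pics/ and viewed, at most 10 in all, crops included, and the job is handed in when it is done.

Besides the shell and the picture viewer there is one more tool, called by a JSON object that holds its "api" and its "payload", one argument or row to a line. jog_arm: Moves the arm, as the interface text tells. Its arguments: {"type":"object","properties":{"rows":{"type":"string"},"jaw":{"type":"number"}},"required":["rows"]}

```bash
mkdir -p pics; cat > h.py <<'E'
import numpy as np, cv2
from rig import ctrl, capture, look_for
def ray(p,row,col):
    K=np.array(p["intrinsics"]);xd=np.array([(col-K[0,2])/K[0,0],(row-K[1,2])/K[1,1]])
    x=xd.copy()
    for _ in range(20): x=xd/(1+p["k1"]*(x@x))
    R=cv2.Rodrigues(np.array(p["rvec"],float))[0];t=np.array(p["tvec"],float).ravel()
    return -R.T@t, R.T@np.array([x[0],x[1],1])
def at(p,row,col,z):
    c,d=ray(p,row,col); return (c+d*(z-c[2])/d[2])[:3]
def proj(p,P):
    R=cv2.Rodrigues(np.array(p["rvec"],float))[0];q=R@np.array(P,float)+np.array(p["tvec"],float).ravel()
    x=q[:2]/q[2];x=x*(1+p["k1"]*(x@x));K=np.array(p["intrinsics"])
    return K[1,1]*x[1]+K[1,2],K[0,0]*x[0]+K[0,2]
def save(p,n): cv2.imwrite("pics/"+n,p["color"][:,:,::-1])
E
python3 - <<'E'
from h import *
for n in("scene","top"):
    p=capture(n);save(p,n+"1.png");print(n,p["k1"],np.round(ray(p,240,320),3).tolist())
    for o in("chock","board","can_end"):
        print(o,[(np.round(d["centre"]).tolist(),round(d["conf"],2),np.round(at(p,*d["centre"],0.03),3).tolist()) for d in look_for(o,p)])
E
```

```text
scene -0.12636349140523234 [[1.034, -0.54, 0.723], [-0.51, 0.52, -0.685]]
chock [([274.0, 238.0], 0.59, [0.474, -0.166, 0.03])]
board [([241.0, 422.0], 0.63, [0.65, 0.105, 0.03])]
can_end [([204.0, 429.0], 0.73, [0.6, 0.198, 0.03])]
top -0.0005566326793715553 [[0.384, -0.063, 0.977], [0.139, -0.02, -0.99]]
chock [([202.0, 329.0], 0.89, [0.586, -0.098, 0.03]), ([272.0, 360.0], 0.64, [0.462, -0.156, 0.03])]
board [([189.0, 211.0], 0.71, [0.604, 0.115, 0.03])]
can_end [([182.0, 174.0], 0.75, [0.614, 0.182, 0.03])]
```

View pics/top1.png

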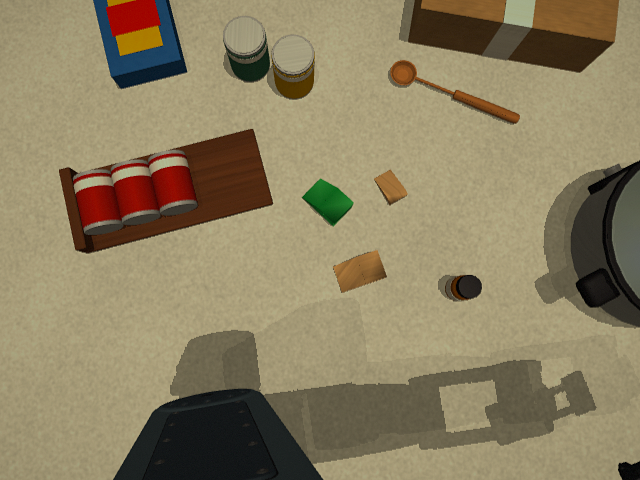

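View pics/scene1.png

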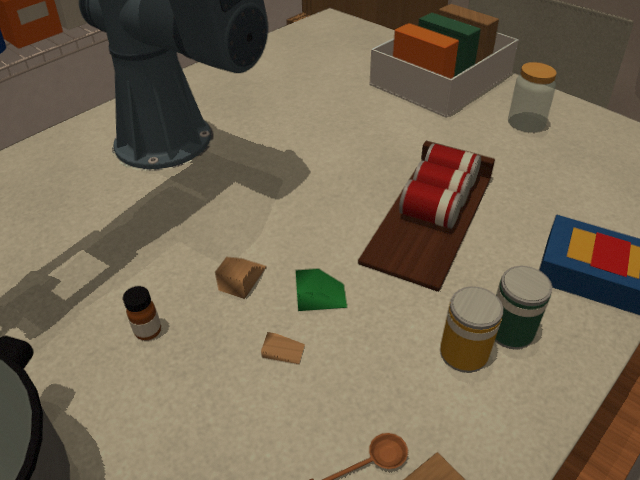

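Top view: three candidates. The green wedge is at (202,329) and is the wrong colour. The small wood wedge is at (187,391) and is the unwanted one. The bigger light-wood wedge at (272,360) is the one I want. The board's open end is near (130-205, 255-272). In the scene view the big wedge is at (276,240). Next is one close crop to check it.

```bash
python3 - <<'E'
import cv2,numpy as np
t=cv2.imread("pics/top1.png");s=cv2.imread("pics/scene1.png")
a=cv2.resize(t[240:300,320:400],(400,300),interpolation=3)
b=cv2.resize(s[245:305,200:280],(400,300),interpolation=3)
c=cv2.resize(t[115:265,50:290],(480,300),interpolation=3)
o=np.zeros((600,800,3),np.uint8);o[:300,:400]=a;o[:300,400:]=b;o[300:,:480]=c
cv2.imwrite("pics/crop1.png",o)
E
```

```text
(no output)
```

View pics/crop1.png

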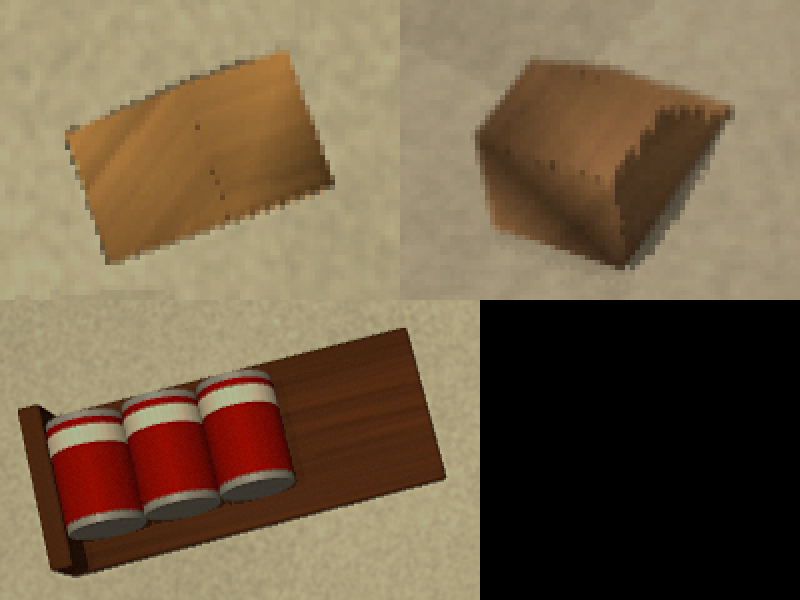

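```bash
cat > fit.py <<'E'
from h import *
from scipy.optimize import least_squares, minimize
def T(x,y,th,P):
    P=np.array(P,float);c,s=np.cos(th),np.sin(th)
    return np.c_[x+c*P[:,0]-s*P[:,1],y+s*P[:,0]+c*P[:,1],P[:,2]]
CH=[(a,b,c) for b in(-.025,.025) for a,c in((-.04,0),(.04,0),(.04,.003),(-.002,.045),(-.04,.045))]
def mask(p,box):
    hsv=cv2.cvtColor(p["color"],cv2.COLOR_RGB2HSV);m=np.zeros((480,640),np.uint8);r0,r1,c0,c1=box
    m[r0:r1,c0:c1]=(hsv[r0:r1,c0:c1,1]>105)
    n,l,st,_=cv2.connectedComponentsWithStats(m);k=1+np.argmax(st[1:,4]);return (l==k).astype(np.uint8)
def sil(p,P,S=4):
    q=np.array([proj(p,a)[::-1] for a in P]);h=cv2.convexHull(((q+.5)*S*16).round().astype(np.int32))
    m=np.zeros((480*S,640*S),np.uint8);cv2.fillConvexPoly(m,h,1,shift=4)
    return cv2.resize(m.astype(np.float32),(640,480),interpolation=cv2.INTER_AREA)
E
python3 - <<'E'
from fit import *
t=capture("top");s=capture("scene")
mt=mask(t,(240,300,320,400));ms=mask(s,(245,305,205,275));print(mt.sum(),ms.sum())
c0=at(t,271,360,.02)
def cost(v):
    P=T(v[0],v[1],v[2],CH);return sum(abs(sil(p,P)-m).sum()/m.sum() for p,m in((t,mt),(s,ms)))
for k in range(8):
    r=minimize(cost,[c0[0],c0[1],k*np.pi/4],method="Nelder-Mead",options=dict(maxfev=120,initial_simplex=[[c0[0]+a,c0[1]+b,k*np.pi/4+c] for a,b,c in((0,0,0),(.01,0,.1),(0,.01,.1),(0,0,.4))]))
    print(np.round(r.x,4),round(r.fun,3))
pts=[(129,252.5,-.165,.075,.012),(204,272.5,-.165,-.075,.012),(169,60,.185,.075,.052),(250,76,.185,-.075,.052)]
def f(v): 
    return np.ravel([np.subtract(proj(t,P),q[:2]) for P,q in zip(T(*v,[(q[3],q[2],q[4]) for q in pts]),pts)])
r=least_squares(f,[.6,.1,.2]);print("board",np.round(r.x,4),np.round(r.fun,1))
P=T(*r.x,[(0,-.165,.012),(.0,-.003,.045),(0,-.02,.012),(0,-.06,.012)]);print(np.round(P,4))
E
```

```text
1389 1392
[ 0.4666 -0.1595 -1.1943] 0.582
[ 0.4641 -0.1526  1.9382] 0.096
[ 0.4642 -0.1527  1.9405] 0.094
[ 0.4643 -0.1526  1.9343] 0.095
[ 0.4641 -0.1526  1.9413] 0.096
[ 0.4665 -0.1591  5.0892] 0.58
[ 0.4664 -0.1591  5.0884] 0.58
[ 0.4664 -0.1591  5.0884] 0.58
board [0.6078 0.1826 0.2914] [-0.9  1.3  0.2  1.3 -0.2 -1.5  0.6 -0.9]
[[0.6552 0.0245 0.012 ]
 [0.6086 0.1797 0.045 ]
 [0.6135 0.1634 0.012 ]
 [0.625  0.1251 0.012 ]]
```

```bash
python3 - <<'E'
from h import *
from scipy.spatial.transform import Rotation as R
o=ctrl.get_obs();M=R.from_quat(o["orientation"]).as_matrix();print(o["clock"],o["tcp_pos"],np.round(M,3).tolist(),o["wrist_force"],o["grip_width"])
a=np.arctan2(M[1,1],M[0,1]);
g=T=np.array([.4642,-.1526])-.021*np.array([np.cos(1.938),np.sin(1.938)])
dt=(1.938+np.pi/2-a+np.pi/2)%np.pi-np.pi/2
print("d",g-np.array(o["tcp_pos"])[:2],"units",(g-np.array(o["tcp_pos"])[:2])/.025,"turn",dt,dt/.12)
E
```

```text
0.5 [ 0.21585429 -0.53293588  0.30267751] [[0.927, 0.375, -0.0], [0.375, -0.927, 0.0], [0.0, -0.0, -1.0]] [ 1.39884531 -0.30502548  0.28383386] 0.9969855550192575
d [0.25588485 0.36073585] units [10.23539419 14.42943392] turn 1.5531864489007976 12.943220407506647
```

{"api": "jog_arm", "payload": {
  "rows": "0.51 0.72 0 0.65;0.51 0.72 0 0.65;0.51 0.72 0 0.65;0.51 0.72 0 0.65;0.51 0.72 0 0.65;0.51 0.72 0 0.65;0.51 0.72 0 0.65;0.51 0.72 -0.3 0.65;0.51 0.72 -0.3 0.65;0.51 0.72 -0.3 0.65;0.51 0.72 -0.3 0.65;0.51 0.72 -0.3 0.65;0.51 0.72 -0.3 0.65;0.51 0.72 -0.3 0.65;0.51 0.72 -0.3 0.65;0.51 0.72 -0.3 0.65;0.51 0.72 -0.3 0.65;0.51 0.72 -0.3 0.65;0.51 0.72 -0.3 0.65;0.5 0.72 0 0.6",
  "jaw": -1
}}

```text
clock: 2.5
tcp_pos: [0.4706, -0.1719, 0.2118]
orientation: [0.565, 0.825, -0.0, -0.001]
wrist_force: [0.1, -0.4, 0.0]
grip_width: 1.0
grasp_force: 0.0
```

{"api": "jog_arm", "payload": {
  "rows": "0 0 0 0;0 0 0 0"
}}

```text
clock: 2.7
tcp_pos: [0.4707, -0.1729, 0.2128]
orientation: [0.566, 0.825, -0.0, 0.0]
wrist_force: [-0.4, 0.4, 0.5]
grip_width: 1.0
grasp_force: 0.0
```

```bash
python3 - <<'E'
from fit import *
p=capture("wrist");img=p["color"][:,:,::-1].copy()
for c,P in(((255,0,0),T(.4642,-.1526,1.938,CH)),):
    for a in P: r,q=proj(p,a);cv2.circle(img,(int(round(q)),int(round(r))),3,c,-1)
for z in(.03,):
    r,q=proj(p,[.4717,-.1722,.03]);cv2.circle(img,(int(q),int(r)),4,(0,0,255),1)
cv2.imwrite("pics/w1.png",img)
E
```

```text
(no output)
```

View pics/w1.png

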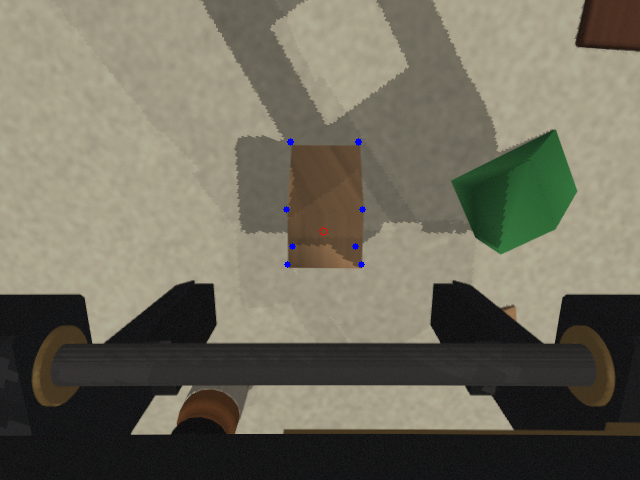

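The blue model corners sit on the big wood wedge at (205,325) to within about 3 px. The green wedge is at right (190,515) and the jar is at bottom left (410,210). I'll check clearances to the jar and to the camera.

```bash
python3 - <<'E'
from h import *
p=capture("wrist");o=ctrl.get_obs();print("cam rel tcp",ray(p,240,320)[0]-o["tcp_pos"],ray(p,240,320)[1],o["tcp_pos"])
t=capture("top")
for z in(.0,.06,.1): print(z,at(t,287,466,z),at(p,410,208,z))
E
```

```text
cam rel tcp [-0.02249495  0.06201324  0.08272098] [ 0.08507153 -0.24643088 -0.96545191] [ 0.4703676  -0.17362039  0.2129018 ]
0.0 [ 0.44358307 -0.35123168  0.        ] [ 0.43661691 -0.36925454  0.        ]
0.06 [ 0.43994976 -0.33355418  0.06      ] [ 0.43890139 -0.31696208  0.06      ]
0.1 [ 0.43752755 -0.32176919  0.1       ] [ 0.44042437 -0.28210043  0.1       ]
```

{"api": "jog_arm", "payload": {
  "rows": "0.04 0.04 -0.5 0;0 0 -0.6 0;0 0 -0.6 0;0 0 -0.6 0;0 0 -0.6 0;0 0 -0.6 0;0 0 -0.6 0;0 0 -0.5 0;0 0 -0.4 0;0 0 -0.3 0;0 0 -0.2 0;0 0 0 0;0 0 0 0"
}}

```text
clock: 4.15
tcp_pos: [0.4719, -0.1721, 0.0755]
orientation: [0.566, 0.825, 0.0, 0.0]
wrist_force: [0.5, -0.7, -0.1]
grip_width: 1.0
grasp_force: 0.0
```

{"api": "jog_arm", "payload": {
  "rows": "0 0 0 0;0 0 0 0;0 0 0 0;0 0 0 0;0 0 0 0;0 0 0 0;0 0 0 0;0 0 0 0",
  "jaw": 1
}}

```text
clock: 4.95
tcp_pos: [0.4717, -0.172, 0.0753]
orientation: [0.566, 0.825, -0.0, 0.0]
wrist_force: [-1.4, -0.5, 1.6]
grip_width: 0.566
grasp_force: 30.0
```

{"api": "jog_arm", "payload": {
  "rows": "0 0 0.3 0;0 0 0.6 0;0 0 0.8 0;0 0 0.8 0;0 0 0.8 0;0 0 0.7 0;0.3 0.5 0 0;0.6 0.9 0 -0.1;0.6 0.9 0 -0.1;0.6 0.9 0 -0.1;0.6 0.9 0 -0.1;0.6 0.9 0 -0.1;0.6 0.9 0 -0.13;0.6 0.9 0 0;0.6 0.9 0 0;0.6 0.9 0 0;0.6 0.9 0 0;0.4 0.4 0 0;0 0 0 0;0 0 0 0"
}}

```text
clock: 6.95
tcp_pos: [0.6383, 0.0761, 0.174]
orientation: [0.596, 0.803, -0.001, -0.001]
wrist_force: [0.4, -0.0, -1.5]
grip_width: 0.565
grasp_force: 30.0
```

```bash
cat > look.py <<'E'
import sys
from fit import *
o=ctrl.get_obs();print(o["clock"],o["tcp_pos"],o["wrist_force"],o["grip_width"])
B=(.6078,.1826,.2914)
pts=T(*B,[(x,-.165,.012) for x in(-.075,0,.075)]+[(-.075,-.08,.012),(.075,-.08,.012)]+[(x,-.003,.078) for x in(-.05,.05)]+[(x,-.036,.045) for x in(-.05,.05)])
out=[]
for n in("wrist","top"):
    p=capture(n);np.save("pics/"+n+".npy",p,allow_pickle=True);i=p["color"][:,:,::-1].copy()
    for a in pts: r,q=proj(p,a);cv2.circle(i,(int(round(q)),int(round(r))),2,(255,255,0),-1)
    out.append(i)
a=out[0];b=cv2.resize(out[1][110:270,50:290],(720,480))
a=cv2.resize(a,(400,300)) if 0 else a
cv2.imwrite(f"pics/{sys.argv[1]}w.png",a);cv2.imwrite(f"pics/{sys.argv[1]}t.png",b)
E
python3 look.py a
```

```text
6.95 [0.63827739 0.07612124 0.17397756] [ 0.42086191 -0.02000921 -1.45094285] 0.5647123939553009
```

View pics/aw.png

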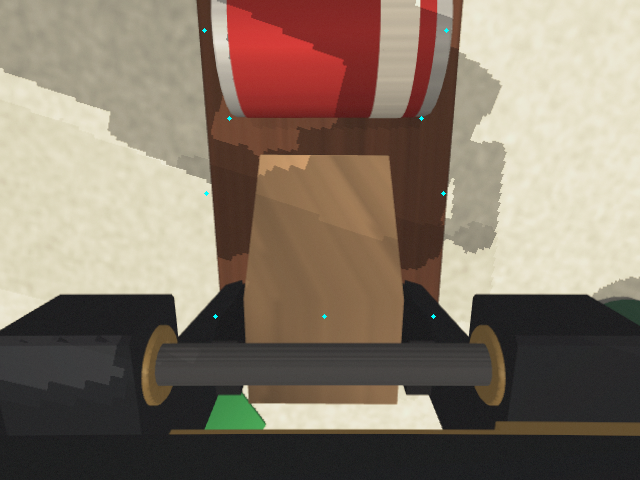

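View pics/at.png

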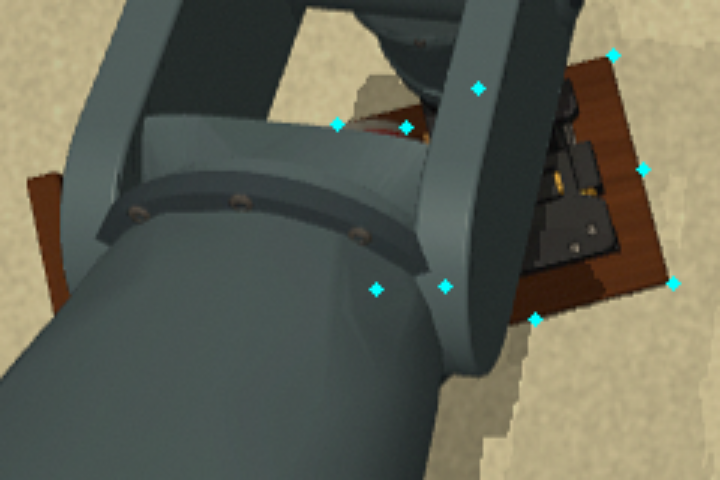

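The tin's lower edge is at row 118, columns 237–432. The wedge's thin edge is at row 155, columns 260–389. The board is drawn about 2–3 mm further right than my model, so I'll shift by 2 mm and then lower.

{"api": "jog_arm", "payload": {
  "rows": "0.12 0.02 -0.3 0;0 0 -0.5 0;0 0 -0.5 0;0 0 -0.5 0;0 0 -0.5 0;0 0 -0.4 0;0 0 -0.3 0;0 0 -0.2 0;0 0 -0.1 0;0 0 -0.1 0;0 0 0 0;0 0 0 0"
}}

```text
clock: 8.25
tcp_pos: [0.6424, 0.0761, 0.0907]
orientation: [0.597, 0.803, 0.0, 0.0]
wrist_force: [-0.0, 0.2, 0.1]
grip_width: 0.567
grasp_force: 30.0
```

{"api": "jog_arm", "payload": {
  "rows": "0 0 -0.04 0;0 0 0 0;0 0 -0.04 0;0 0 0 0;0 0 0 0"
}}

```text
clock: 8.75
tcp_pos: [0.6421, 0.076, 0.0882]
orientation: [0.597, 0.803, -0.0, -0.0]
wrist_force: [-0.2, -0.5, -1.0]
grip_width: 0.563
grasp_force: 30.0
```

{"api": "jog_arm", "payload": {
  "rows": "0 0 -0.04 0;0 0 0 0;0 0 0 0"
}}

```text
clock: 9.05
tcp_pos: [0.6423, 0.076, 0.0874]
orientation: [0.597, 0.803, 0.0, 0.0]
wrist_force: [0.2, 0.2, 0.4]
grip_width: 0.568
grasp_force: 30.0
```

```bash
python3 look.py b; python3 - <<'E'
import numpy as np
p=np.array([.6421,.076]);b=np.array([.6078,.1826])+.002*np.array([.958,.287]);d=p-b
print("grip in board",d@[.958,.287],d@[-.287,.958])
E
```

```text
9.05 [0.64225162 0.07604152 0.08735118] [0.19637313 0.22291552 0.35436158] 0.567736457958689
grip in board 0.00026493399999997017 -0.11196689999999998
```

View pics/bw.png

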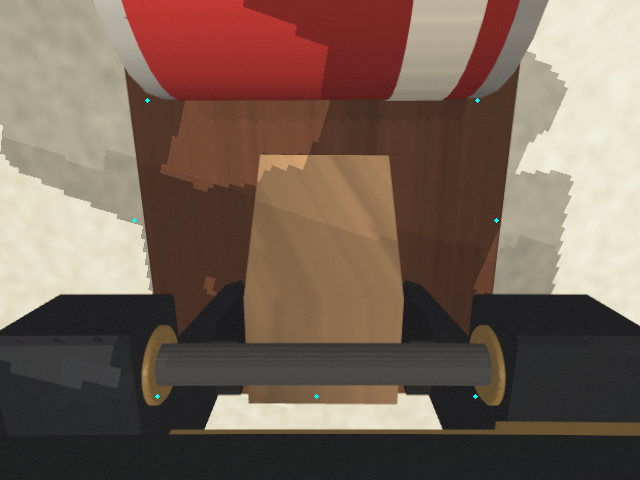

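The thin edge is at row 155, centre column 325. The board centre is also at column 325, so it is square and centred, about 31 mm short of touching. I'll slide in 27 mm gently, first going down another 0.5 mm.

{"api": "jog_arm", "payload": {
  "rows": "0 0 -0.02 0;-0.03 0.1 0 0;-0.03 0.1 0 0;-0.03 0.1 0 0;-0.03 0.1 0 0;-0.03 0.1 0 0;-0.03 0.1 0 0;-0.03 0.1 0 0;-0.03 0.1 0 0;-0.03 0.1 0 0;-0.03 0.1 0 0;-0.01 0.03 0 0;0 0 0 0;0 0 0 0"
}}

```text
clock: 10.55
tcp_pos: [0.6348, 0.1019, 0.0873]
orientation: [0.596, 0.803, 0.0, 0.001]
wrist_force: [1.1, -2.7, 4.4]
grip_width: 0.565
grasp_force: 30.0
```

```bash
python3 look.py c
```

```text
10.55 [0.63484833 0.10192707 0.08734488] [ 1.05697743 -2.71966447  4.42476009] 0.5650477981951212
```

View pics/cw.png

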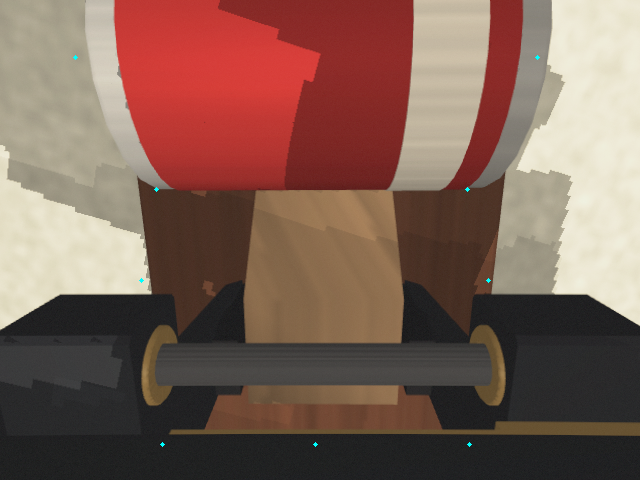

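The wedge presses on the board with 4.4 N. The tin edge at row 189 is where predicted, so the tin has not moved. I'll release and lift.

{"api": "jog_arm", "payload": {
  "rows": "0 0 0 0;0 0 0 0;0 0 0 0;0 0 0 0;0 0 0 0;0 0 0 0",
  "jaw": -0.4
}}

```text
clock: 11.25
tcp_pos: [0.6342, 0.1018, 0.0866]
orientation: [0.597, 0.803, -0.0, -0.0]
wrist_force: [-0.3, -0.2, 0.2]
grip_width: 0.701
grasp_force: 0.0
```

{"api": "jog_arm", "payload": {
  "rows": "0 0 0.1 0;0 0 0.2 0;0 0 0.4 0;0 0 0.6 0;0 0 0.8 0;0 0 0.8 0;0 0 0.8 0;0 0 0.8 0;0 -0.3 0.8 0;0 -0.6 0.6 0;0 -0.8 0 0;0 -0.8 0 0;0 -0.8 0 0;0 -0.8 0 0;0 -0.8 0 0;0 -0.8 0 0;0 -0.8 0 0;0 -0.8 0 0;0 -0.5 0 0;0 0 0 0"
}}

```text
clock: 13.25
tcp_pos: [0.6343, -0.0953, 0.2348]
orientation: [0.598, 0.802, -0.0, 0.0]
wrist_force: [-0.6, 0.2, 0.3]
grip_width: 0.699
grasp_force: 0.0
```

```bash
python3 - <<'E'
from fit import *
o=ctrl.get_obs();print(o["clock"],o["tcp_pos"],o["grip_width"])
B=(.6078+.0019,.1826+.0006,.2914)
g=np.array([.6348,.1019])+.021*np.array([np.cos(1.862),np.sin(1.862)])
out=[]
for n,(r0,c0) in(("top",(110,50)),("scene",(130,330))):
    p=capture(n);i=cv2.resize(p["color"][r0:r0+160,c0:c0+200,::-1],(400,320))
    for c,P in(((255,0,0),T(*g,1.862,np.array(CH)+[0,0,.012])),((255,255,0),T(*B,[(x,-.003,.078) for x in(-.05,.05)]))):
        for a in P:
            r,q=proj(p,a);cv2.circle(i,(int(2*(q-c0)),int(2*(r-r0))),2,c,-1)
    out.append(i)
cv2.imwrite("pics/end.png",np.hstack(out))
E
```

```text
13.25 [ 0.63426451 -0.09531598  0.23481154] 0.699400727222222
```

View pics/end.png

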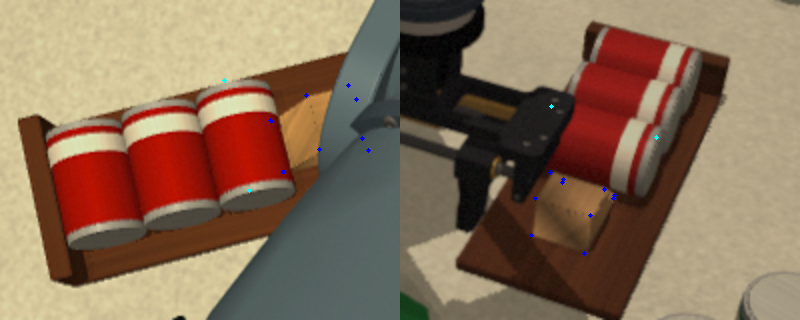

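The wedge stands flat and square under the last tin, matching its model points at (205,575), and the tins are unmoved. I'll hand it in.

```bash
python3 -c "
from rig import ctrl
print(ctrl.finish_job())"
```

```text
the job is handed in; nothing more can be done
None
```

The bigger light-wood wedge stands flat, centred and square on the board, its thin edge about 4 mm short of touching the last tin; the tins stayed in their row, the wedge is released and the job is handed in at about 13 s (no verdict was returned).

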